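# Test a bayonet lamp in the spring tester

### The arm

A 7-joint arm with a two-finger parallel gripper is mounted at the origin on the work surface. World frame = base frame: x ahead of the robot, y to its left, z up, the work surface at z = 0. Lengths are in m, angles in rad, forces in N, time in s.
With the tool pointing down it reaches from about 0.4 to 0.85 m from the base axis. Payload 10.4 kg.
Tool frame: the origin (TCP) lies between the finger pads; the fingertips stand 17 mm ahead of it and the grasp point (between the pads) lies 2 mm behind it; z points along the fingers, y is the direction in which the jaws open and shut (so a half turn about z gives the same grasp; the last joint's range is limited). The gripper opens to 87 mm and grips with 3 to 60 N. Pads are 19 mm wide; open, the fingers measure 117 mm over their backs; the gripper's body (75 mm by 190 mm) begins 51 mm behind the grasp point.
Start: joints at [1.084, 0.332, -0.065, 1.46, 0.022, 1.35, -0.088], TCP at [0.28, -0.559, 0.24] pointing down, gripper open.
Joint ranges: [-2.6, 2.6], [-0.5, 2.12], [-1.47, 1.34], [0.16, 2.42], [-1.27, 4.41], [0.06, 2.06], [-2.6, 2.6]. Speed limits (rad/s): [2.22, 2.22, 2.79, 2.79, 3.14, 3.14, 3.14].

### API

Orientations are given as a unit quaternion [x, y, z, w].
In Python, from workcell import robot gives the robot as it stands. The module is installed in compiled form; this text tells all that it offers.
- The arm moves only by the shell command python3 -m jog 'ROWS' [OPENING] [FORCE]. ROWS is JSON, a list of rows, each an object with "delta_pos": the shift along the tool's x, y, z in units of 30 mm (1.0 is 30 mm), a list of three; "twist": the turn about the tool's z in rad. A call has exactly 5 rows; each row shifts and turns the commanded pose from where the row before left it, along the tool's axes as they then stand; what a row does not reach is not made up. A row lasts 1/8 s, in which the tool goes at most 62.5 mm and 10.7 degrees, less where a joint would pass 70% of its speed; a pose out of reach is approached as far as the arm can. A call is refused whole if a number of a shift passes 1 or a number of a turn 0.188, either way. A call with a gripper value outside its range is refused whole. OPENING is the opening in per cent of the stroke, from 0 (shut) to 100 (fully open), set as the call begins (- or left out, the last holds). The fingers move at their own pace and stop on an object; FORCE is the grip in N (left out, the last holds). Time passes only in rows, so rows that do not move let the fingers close, or fill a call up. It gives the time, the measured TCP pose, the force and the opening at its end, in the units of the state.
- robot.read_state(): the state, without advancing time (a new reading comes with each control period).
- robot.camera(name): name is "side" or "top"; returns a dict with "color" (400x640x3 uint8, red, green, blue), "mtx" (3x3 intrinsics, pixels), "T" (4x4, takes a point from camera to world coordinates). Camera axes: x right, y up, looking along -z (the intrinsics and any distortion apply to the point x, -y, -z); pixel columns grow to the right and rows downward; lengths in m; the calibration is good to about 2 mm. A picture is of the moment at which its call begins. There is no depth.
- robot.close_job(): hands the job in, once; it reports no verdict.
The state is a dict: "t": time; "q": joint angles; "joint_velocities": joint speeds; "joint_efforts": joint torques, N m; "ee_pos": TCP position; "eef_rot": TCP orientation; "contact_force": force on the tool from outside, world axes, zero at the start; "ft_torque": the same for the moment, N m; "opening": finger opening in m.
Only numpy, scipy, OpenCV 4.12 (cv2) and the standard library are available. Lean on these libraries where they do the work, as an engineer would, in place of code of your own. Each camera call takes 0.05 s, during which the arm holds its last target.

### The job

Take the lamp out of its wooden rest, push its cap into the lamp tester's socket with the two pins going down the two slots, press it down against the spring and turn it a quarter turn clockwise (seen from above) until it stops. The tester only makes contact while the lamp is held pressed fully home, so finish holding it: still gripped, upright, turned to the stop and pressed right down, without letting go. Leave the other things on the table where they are.

Things in the scene. Friction and masses are not known exactly. Their poses are not given: they have to be found in the camera images.
- lamp_centre (a point): Centre of the lamp's white grip block (36 mm thick along this point's y, 42 mm along x), the place to grasp: grip across the 36 mm on the two smooth flats facing +-y. It is 52.5 mm above the lamp's foot. The +-x faces carry grey ribs (46 mm overall). z is up; the two pins stick out along +-x; a half turn about z gives the same lamp.
- lamp: The loose lamp, about 0.13 kg (varies by a third), 93 mm tall, upright at the start, cap down. Origin at the centre of its foot, axes as lamp_centre. From the foot up: round metal cap 30 mm in diameter to 27 mm, with chamfered foot; round collar 44 mm in diameter to 32 mm; white grip block to 73 mm; white dome 35 mm in diameter to 93 mm.
- lamp_pins (a point): Centre of the lamp's cap at the height of the pins, 9 mm above the foot of the lamp, 43.5 mm below lamp_centre. Two round brass pins of 5 mm diameter stick out along +-x from here, 42 mm from tip to tip. Axes as lamp_centre.
- socket (a point): Centre of the mouth of the tester's upright brass socket, at its rim, 64 mm above the table; z is up. Bore 32.4 mm, outside 48 mm. Two entry slots through the rim lie on +-x, 8.6 mm wide at the bore, and lead 8.5 mm down into side channels under the rim. Fully home, the lamp's foot stands on the rigid floor 24 mm below this point and its pins are 15 mm below it.
- tester: The lamp tester: a fixed grey box 120 x 90 mm (long along x), 40 mm high, socket in the middle of its top; origin under its centre, axes as socket. In the channels the pins turn clockwise seen from above (negative about z) about 80 degrees from the slots to a rigid stop. There is no notch: if let go there, the lamp rises 4 mm to the channels' roof, which is not home.
- plunger (a joint): The tester's spring contact, an upright copper pin of 18 mm diameter in the middle of the socket: how far it is pressed down, in m. 0: free, its top 12 mm below the rim. 0.012: lamp fully home. It pushes up with 4 N at first touch, 9 N at 0.008 (lamp at the channels' roof) and 12 N fully home.
- rest: Fixed wooden block 75 x 75 x 15 mm in which the lamp stands at the start; origin under its centre. A round recess of 33 mm diameter, 5 mm deep, in its top takes the lamp's foot, so that foot is 10 mm above the table; the pins are clear above the block.
- glue_gun: Bystander: cordless black glue gun lying on the table, about 150 x 140 x 36 mm. Leave alone.
- glue_bottle: Bystander: standing bottle, 52 mm in diameter, 120 mm high, beyond the work. Leave alone.
- spool: Bystander: standing wooden spool, 40 mm in diameter, 52 mm high, beyond the work. Leave alone.
- bead_tub: Bystander: clear open tub with four compartments, 110 x 80 x 45 mm. Leave alone.

How it is judged:
On the way, in this order (a step that is already met when the one before it is completed fails the run):
1. the lamp is lifted out of its rest in the fingers (distance of lamp_centre from where it was at the start of the episode above 0.02 m and height (world z) of lamp above 0.025 m and contact force between the fingers and lamp above 1 N), for 0.1 s.
2. the cap is in the socket with the pins down the slots, not yet turned (horizontal distance between lamp_pins and socket below 0.004 m and z of lamp_pins in the frame of socket below -0.004 m and angle between the x axis of lamp_pins and the x axis of socket, either way round below 0.35 rad), for 0.1 s.
At the end, for the whole second after the job is handed in: The lamp is in the socket (centred within 4 mm, tilted less than 5 degrees), turned at least 66 of the 80 degrees to the stop, pressed to within 2 mm of fully home (pins at least 13 mm below the rim, plunger pressed more than 10 mm), still, and gripped by the fingers with more than 3 N (horizontal distance between lamp_pins and socket below 0.004 m and z of lamp_pins in the frame of socket below -0.013 m and value of joint plunger above 0.01 m and angle between the x axis of lamp_pins and the x axis of socket, either way round above 1.15 rad and angle between lamp's own z axis and vertical below 0.09 rad and contact force between the fingers and lamp above 3 N and linear speed of lamp below 0.02 m/s); the arm keeps its last pose, push and grip.
It fails at once if a bystander is pushed more than 3 cm or knocked over (distance of any of glue_gun, glue_bottle, spool, bead_tub from where it was at the start of the episode above 0.03 m or angle between any of glue_bottle, spool's own z axis and vertical above 0.5 rad).
It also fails if it takes over 48 s, if anything falls off the work surface, if the arm or the gripper's body presses on something with over 40 N, if the wrist force passes 120 N, or if a joint passes its speed limit or range.

## Working session

There is one attempt and no reset: what is moved stays moved. The work goes in short steps, Python scripts to look and compute and a shell command to move; the robot and the scene stay as the last step left them, time stands still between calls to the robot, and variables do not carry over. Pictures are saved under pics/ and viewed, and the job is handed in when it is done.

```bash
mkdir -p pics; ls
python3 - <<'E'
from workcell import robot
import cv2
s=robot.read_state(); print(s)
for n in("side","top"):
    c=robot.camera(n); cv2.imwrite(f"pics/{n}0.png",c["color"][:,:,::-1]); print(n,c["mtx"],c["T"],[k for k in c])
E
```

```text
pics
{'t': 0.0, 'q': array([ 1.08443645,  0.33285391, -0.06470647,  1.46092199,  0.02163361,
        1.34986688, -0.08850945]), 'joint_velocities': array([ 9.68959593e-04,  1.80629043e-04, -1.17901959e-04,  2.68268888e-05,
       -9.45646974e-05,  4.70309511e-04, -9.80389754e-04]), 'joint_efforts': array([-1.53608929e-03, -6.23245239e+01,  2.35830800e-02, -3.89883327e+01,
       -6.13102061e-02,  3.98310937e-02,  1.56080423e-04]), 'ee_pos': array([ 0.27940821, -0.55868312,  0.23877438]), 'eef_rot': array([ 9.73233038e-01,  2.29819487e-01, -1.99892381e-04, -6.46583162e-04]), 'contact_force': array([-0.51477589,  0.43727787,  0.36284372]), 'ft_torque': array([ 0.01278158, -0.02651492, -0.04524574]), 'opening': 0.08649681451481804}
side [[403.02475857   0.         315.08127533]
 [  0.         403.02475857 196.93137121]
 [  0.           0.           1.        ]] [[-9.87529246e-01  1.05999993e-01 -1.16404422e-01  4.46866253e-01]
 [-1.57435051e-01 -6.66953678e-01  7.28276731e-01  1.03415492e+00]
 [-4.39028961e-04  7.37520707e-01  6.75324377e-01  1.03741508e+00]
 [ 0.00000000e+00  0.00000000e+00  0.00000000e+00  1.00000000e+00]] ['color', 'mtx', 'T']
top [[363.96900851   0.         317.33657282]
 [  0.         363.96900851 199.85800218]
 [  0.           0.           1.        ]] [[ 0.02438081  0.99172903 -0.1260123   0.46852599]
 [-0.99960547  0.02594232  0.01076527  0.02998394]
 [ 0.01394528  0.12570012  0.99197027  1.08721562]
 [ 0.          0.          0.          1.        ]] ['color', 'mtx', 'T']
```

View pics/side0.png

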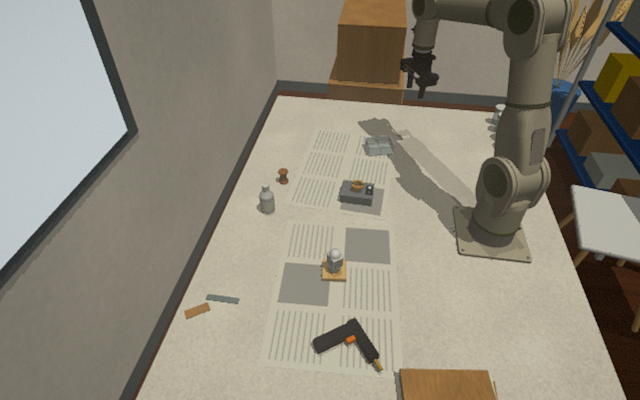

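View pics/top0.png

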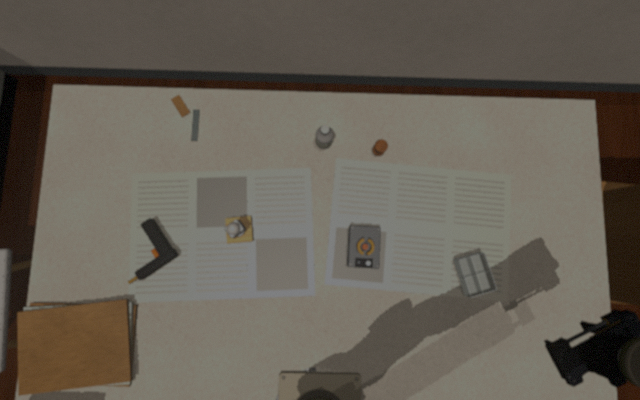

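The side view has the lamp at about (335,262) and the tester at about (357,192). In the top view they are at about (237,229) and (364,247). I'll zoom in on both.

```bash
cat > h.py <<'E'
import numpy as np, cv2
from workcell import robot
def proj(c,P):
    P=np.atleast_2d(P); T=c["T"]; p=(P-T[:3,3])@T[:3,:3]; p=p*[1,-1,-1]
    u=p@c["mtx"].T; return u[:,:2]/u[:,2:]
def ray(c,uv,z):
    T=c["T"]; d=np.linalg.inv(c["mtx"])@[uv[0],uv[1],1]; d=T[:3,:3]@(d*[1,-1,-1]); o=T[:3,3]
    return o+d*(z-o[2])/d[2]
def crop(im,x0,y0,w,h,k):
    return cv2.resize(im[y0:y0+h,x0:x0+w],None,fx=k,fy=k,interpolation=cv2.INTER_CUBIC)
E
python3 - <<'E'
import cv2,numpy as np
from h import crop
s=cv2.imread("pics/side0.png");t=cv2.imread("pics/top0.png")
a=np.hstack([crop(t,215,205,50,50,8),crop(t,340,215,50,62,8)[:400]])
b=np.hstack([crop(s,310,238,50,50,8),crop(s,332,170,50,50,8)])
cv2.imwrite("pics/zt.png",np.clip(a*1.6,0,255));cv2.imwrite("pics/zs.png",b)
E
```

```text
[ WARN:0@0.408] global loadsave.cpp:1063 imwrite_ Unsupported depth image for selected encoder is fallbacked to CV_8U.
```

View pics/zt.png

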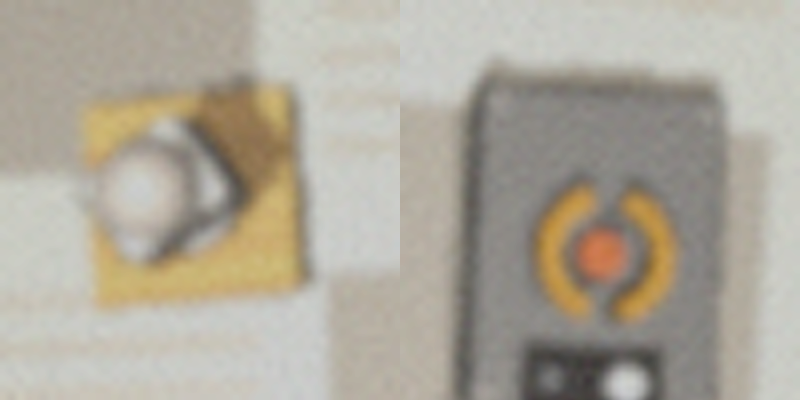

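View pics/zs.png

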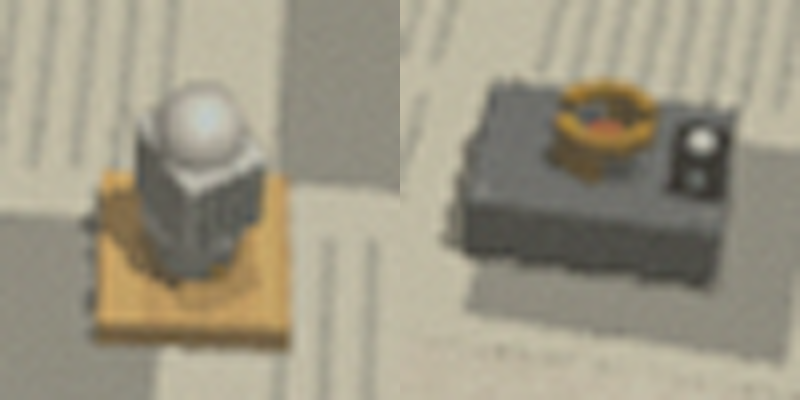

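```bash
cat >> h.py <<'E'
class C(dict): pass
import pickle,os
E
python3 - <<'E'
import cv2,numpy as np,pickle
from h import *
cs={n:robot.camera(n) for n in("side","top")}
pickle.dump(cs,open("cams.pkl","wb"))
f=lambda X,Y,x0,y0:((X+.5)/8-.5+x0,(Y+.5)/8-.5+y0)
T,S=cs["top"],cs["side"]
print("ring top",ray(T,f(207,253,340,215),.064)," side",ray(S,f(205,115,332,170),.064))
print("box",[ray(T,f(x,y,340,215),.04).round(4) for x,y in((88,80),(320,82))])
R=[ray(T,f(x,y,215,205),.015).round(4) for x,y in((82,105),(292,88),(302,287),(98,305))]
print("rest top",R,np.mean(R,0),[np.linalg.norm(R[i]-R[i-1]) for i in range(4)])
R2=[ray(S,f(x,y,310,238),.015).round(4) for x,y in((97,325),(290,330),(287,178),(104,172))]
print("rest side",R2,np.mean(R2,0))
print("dome top",ray(T,f(145,190,215,205),.09),"side",ray(S,f(202,125,310,238),.09))
B=[ray(T,f(x,y,215,205),.083).round(4) for x,y in((165,120),(240,195),(147,262),)]
print("blk",B)
Bs=[ray(S,f(x,y,310,238),.083).round(4) for x,y in((140,120),(195,190),(263,155))]
print("blk side",Bs)
for n,c in cs.items():
  m=[proj(c,p)[0] for p in ((.45,.2,.015),)]
E
```

```text
ring top [ 0.47157442 -0.11867061  0.064     ]  side [ 0.47173871 -0.11051533  0.064     ]
box [array([ 0.5324, -0.0788,  0.04  ]), array([ 0.5338, -0.1625,  0.04  ])]
rest top [array([0.5448, 0.2891, 0.015 ]), array([0.553 , 0.2124, 0.015 ]), array([0.4803, 0.2053, 0.015 ]), array([0.472 , 0.2792, 0.015 ])] [0.512525 0.2465   0.015   ] [np.float64(0.07347006193001335), np.float64(0.07713708576294546), np.float64(0.07304587599584254), np.float64(0.07436464213589682)]
rest side [array([0.5447, 0.2942, 0.015 ]), array([0.4711, 0.2848, 0.015 ]), array([0.4798, 0.2114, 0.015 ]), array([0.5528, 0.2199, 0.015 ])] [0.5121   0.252575 0.015   ]
dome top [0.51100294 0.24796057 0.09      ] side [0.51170099 0.25156795 0.09      ]
blk [array([0.5355, 0.2439, 0.083 ]), array([0.5104, 0.2169, 0.083 ]), array([0.4868, 0.2475, 0.083 ])]
blk side [array([0.5358, 0.2471, 0.083 ]), array([0.511 , 0.2772, 0.083 ]), array([0.4877, 0.2566, 0.083 ])]
```

```bash
cat > fit.py <<'E'
from h import *
import pickle
from scipy.ndimage import gaussian_filter,map_coordinates
from scipy.optimize import minimize
def gmag(c):
    im=c["color"].astype(float); g=0
    for k in range(3):
        a=gaussian_filter(im[...,k],0.7); gy,gx=np.gradient(a); g=g+gx**2+gy**2
    return np.sqrt(g)
def rect(a,b,z,n=60):
    t=np.linspace(-1,1,n); o=np.ones(n)
    p=np.vstack([np.c_[t*a/2,o*b/2],np.c_[t*a/2,-o*b/2],np.c_[o*a/2,t*b/2],np.c_[-o*a/2,t*b/2]])
    return np.c_[p,np.full(len(p),z)]
def circ(d,z,n=120):
    t=np.linspace(0,2*np.pi,n,False); return np.c_[d/2*np.cos(t),d/2*np.sin(t),np.full(n,z)]
def place(P,v):
    c,s=np.cos(v[2]),np.sin(v[2]); return P@np.array([[c,s,0],[-s,c,0],[0,0,1]])+[v[0],v[1],0]
def fit(c,models,v0,sp=(.006,.006,.1)):
    g=gmag(c)
    def cost(u):
        v=np.array(v0)+np.array(u)*sp; r=0
        for P in models:
            uv=proj(c,place(P,v)); r-=map_coordinates(g,[uv[:,1],uv[:,0]],order=1).mean()
        return r
    best=min((minimize(cost,u0,method="Nelder-Mead") for u0 in [(0,0,0),(.5,.5,.5),(-.5,.5,-.5),(.5,-.5,-.5),(-.5,-.5,.5),(1,0,0),(-1,0,0),(0,1,0),(0,-1,0)]),key=lambda r:r.fun)
    return np.array(v0)+best.x*sp,best.fun
E
python3 - <<'E'
from fit import *
cs=pickle.load(open("cams.pkl","rb"))
M={"rest":([rect(.075,.075,.015)],(.512,.249,.1)),
"box":([rect(.12,.09,.04)],(.472,-.117,.0)),
"ring":([circ(.048,.064)],(.472,-.115,0)),
"block":([rect(.042,.036,.083)],(.512,.249,.87))}
out={}
for k,(m,v0) in M.items():
  for n,c in cs.items():
    v,f=fit(c,m,v0); out[k,n]=(m,v); print(k,n,v.round(4),round(f,1))
ims=[]
for n,(l,t) in {"top":((213,205),(340,213)),"side":((308,236),(332,168))}.items():
  for (x0,y0),ks in((l,("rest","block")),(t,("box","ring"))):
    I=crop(cs[n]["color"][:,:,::-1].copy(),x0,y0,50,37 if 0 else 50,8)
    I=np.clip(I*(1.5 if n=="top" else 1.),0,255).astype(np.uint8)
    for k in ks:
      m,v=out[k,n]
      for P in m:
        for u in proj(cs[n],place(P,v)): cv2.circle(I,tuple(int(q) for q in ((u-[x0,y0]+.5)*8-.5)),1,(0,0,255) if k in("rest","box") else(255,0,0),-1)
    ims.append(I[:,:400])
cv2.imwrite("pics/o.png",cv2.resize(np.vstack([np.hstack(ims[:2]),np.hstack(ims[2:])]),(600,600)))
E
```

```text
rest side [0.5116 0.2519 0.1016] -30.1
rest top [0.5126 0.2435 0.1211] -15.4
box side [ 0.473  -0.1107 -0.0878] -36.5
box top [ 0.4737 -0.1147 -0.0529] -17.9
ring side [ 0.4708 -0.1111 -0.0609] -34.1
ring top [ 0.4714 -0.1186  0.1793] -15.3
block side [0.5147 0.2575 0.0098] -27.0
block top [0.5112 0.242  0.627 ] -16.4
```

View pics/o.png

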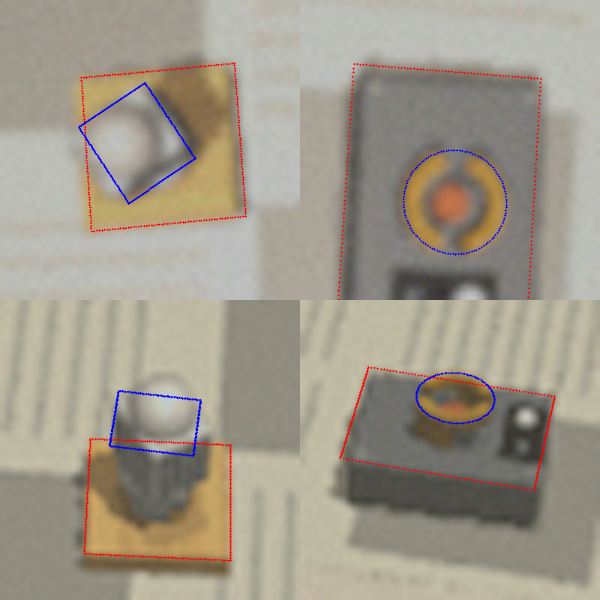

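Run:
```python
from fit import *
cs=pickle.load(open("cams.pkl","rb"))
ims=[]
for n,(x0,y0) in {"top":(222,214),"side":(322,244)}.items():
    I=cs[n]["color"][y0:y0+32,x0:x0+27,::-1].astype(float); I=(I-I.min())*255/(I.max()-I.min())
    ims.append(cv2.resize(np.clip(I*1.1,0,255).astype(np.uint8),None,fx=14,fy=14,interpolation=cv2.INTER_LANCZOS4))
cv2.imwrite("pics/l.png",np.hstack(ims))
```

```text
(no output)
```

View pics/l.png

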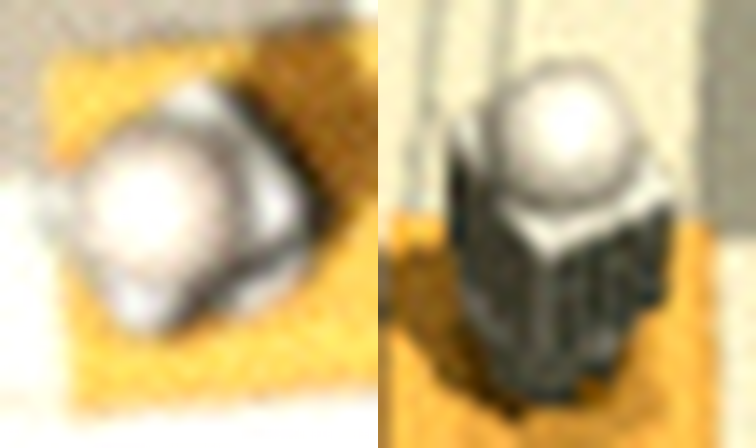

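Run:
```python
from fit import *
cs=pickle.load(open("cams.pkl","rb"))
S=cs["side"];T=cs["top"]
f=lambda X,Y,x0,y0:((X+.5)/14-.5+x0,(Y+.5)/14-.5+y0)
def ang(c,a,b,x0,y0,z):
    A=ray(c,f(*a,x0,y0),z);B=ray(c,f(*b,x0,y0),z);d=B-A
    print(A.round(4),B.round(4),"ang",np.degrees(np.arctan2(d[1],d[0]))%180,"len",np.linalg.norm(d))
ang(S,(72,125),(167,245),322,244,.083)   # lamp x
ang(S,(167,245),(292,190),322,244,.083)  # lamp y
ang(T,(215,80),(320,210),222,214,.083)
ang(T,(318,225),(170,330),222,214,.083)
# slots
g=lambda X,Y:((X+.5)/8-.5+340,(Y+.5)/8-.5+215)
for a,b in(((207,185),(203,315)),):
    A=ray(T,g(*a),.064);B=ray(T,g(*b),.064);print("slot",A,B,np.degrees(np.arctan2(*(A-B)[[1,0]])))
v0=(.472,-.115,-.06)
for n,c in cs.items():
    print(n,fit(c,[rect(.12,.09,.04),circ(.048,.064),circ(.0324,.064)],v0))
# lamp: dome silhouette as sphere-ish + joint yaw for two hypotheses
for hyp in (40,130):
  for n,c in cs.items():
    v0=(.512,.252 if n=="side" else .244,np.radians(hyp))
    print(hyp,n,fit(c,[rect(.042,.036,.083),rect(.046,.03,.08)],v0,(.003,.003,.15)))
```

```text
[0.537  0.2469 0.083 ] [0.5125 0.2763 0.083 ] ang 129.756625837382 len 0.03833959697215332
[0.5125 0.2763 0.083 ] [0.4878 0.2573 0.083 ] ang 37.63077646857113 len 0.03122349655648042
[0.5365 0.2393 0.083 ] [0.5115 0.2174 0.083 ] ang 41.18125048114686 len 0.03319722464306633
[0.5086 0.2177 0.083 ] [0.4874 0.2455 0.083 ] ang 127.27325356112863 len 0.034976833112506725
slot [ 0.4952061  -0.11848766  0.064     ] [ 0.45011413 -0.11744087  0.064     ] -1.3298675513581393
side (array([ 0.47223884, -0.11305561, -0.08416829]), np.float64(-95.48084462415137))
top (array([ 0.47192525, -0.11857456,  0.0103975 ]), np.float64(-46.836867645142256))
40 side (array([0.51417773, 0.25868716, 0.13811446]), np.float64(-54.99188794261791))
40 top (array([0.51199945, 0.2410743 , 0.5926613 ]), np.float64(-31.924452878777746))
130 side (array([0.51265028, 0.25321634, 2.19775771]), np.float64(-51.005537386089756))
130 top (array([0.51191696, 0.2481527 , 2.2531008 ]), np.float64(-32.176373397061205))
```

The side camera shows ribs on the lamp's front-right face. That puts the lamp's x axis at about 129° and the jaws at about 39°. The two cameras disagree by about 7 mm in y, so I'll move over the lamp and calibrate against the gripper.

```bash
cat > plan.py <<'E'
import sys,numpy as np
from scipy.spatial.transform import Rotation as R
from workcell import robot
def st():
    s=robot.read_state(); M=R.from_quat(s["eef_rot"]).as_matrix()
    return s,M,np.degrees(np.arctan2(M[1,1],M[0,1]))
def show():
    s,M,y=st(); print("t",round(s["t"],2),"p",s["ee_pos"].round(4),"tooly",round(y,2),"tilt",np.degrees(np.arccos(-M[2,2])).round(2),"F",s["contact_force"].round(1),"M",s["ft_torque"].round(2),"open",round(s["opening"],4),"q7",s["q"][6].round(2))
def plan(tgt,yaw,n):
    s,M,y=st(); d=np.array(tgt)-s["ee_pos"]; dy=np.radians((yaw-y+180)%360-180); 
    th=np.radians(y); 
    for i in range(n):
        a=th+dy*i/n; ty=np.array([np.cos(a),np.sin(a),0]); tx=np.array([-np.sin(a),np.cos(a),0])
        if M[2,2]<0: pass
        v=d/n/.03; tz=np.array([0,0,-1.]); tx=np.cross(ty,tz)
        print([round(float(v@tx),2),round(float(v@ty),2),round(float(v@tz),2)],"tw",round(-dy/n,3))
if __name__=="__main__":
    show()
    if len(sys.argv)>1: a=[float(x) for x in sys.argv[1:]]; plan(a[:3],a[3],int(a[4]))
E
python3 plan.py .512 .248 .24 39 40
```

```text
t 0.2 p [ 0.2795 -0.5588  0.2391] tooly -63.43 tilt 0.05 F [0.5 0.1 0.3] M [0.01 0.01 0.05] open 0.0871 q7 -0.09
[0.47, -0.51, -0.0] tw -0.045
[0.5, -0.49, -0.0] tw -0.045
[0.52, -0.47, -0.0] tw -0.045
[0.54, -0.45, -0.0] tw -0.045
[0.56, -0.42, -0.0] tw -0.045
[0.58, -0.4, -0.0] tw -0.045
[0.59, -0.37, -0.0] tw -0.045
[0.61, -0.34, -0.0] tw -0.045
[0.62, -0.32, -0.0] tw -0.045
[0.64, -0.29, -0.0] tw -0.045
[0.65, -0.26, -0.0] tw -0.045
[0.66, -0.23, -0.0] tw -0.045
[0.67, -0.2, -0.0] tw -0.045
[0.68, -0.17, -0.0] tw -0.045
[0.69, -0.14, -0.0] tw -0.045
[0.69, -0.11, -0.0] tw -0.045
[0.7, -0.08, -0.0] tw -0.045
[0.7, -0.05, -0.0] tw -0.045
[0.7, -0.02, -0.0] tw -0.045
[0.7, 0.02, -0.0] tw -0.045
[0.7, 0.05, -0.0] tw -0.045
[0.7, 0.08, -0.0] tw -0.045
[0.69, 0.11, -0.0] tw -0.045
[0.69, 0.14, -0.0] tw -0.045
[0.68, 0.17, -0.0] tw -0.045
[0.67, 0.2, -0.0] tw -0.045
[0.66, 0.23, -0.0] tw -0.045
[0.65, 0.26, -0.0] tw -0.045
[0.64, 0.29, -0.0] tw -0.045
[0.62, 0.32, -0.0] tw -0.045
[0.61, 0.34, -0.0] tw -0.045
[0.59, 0.37, -0.0] tw -0.045
[0.58, 0.4, -0.0] tw -0.045
[0.56, 0.42, -0.0] tw -0.045
[0.54, 0.45, -0.0] tw -0.045
[0.52, 0.47, -0.0] tw -0.045
[0.5, 0.49, -0.0] tw -0.045
[0.47, 0.51, -0.0] tw -0.045
[0.45, 0.54, -0.0] tw -0.045
[0.43, 0.56, -0.0] tw -0.045
```

```bash
python3 -m jog '[{"delta_pos":[0.47,-0.51,0],"twist":-0.045},{"delta_pos":[0.5,-0.49,0],"twist":-0.045},{"delta_pos":[0.52,-0.47,0],"twist":-0.045},{"delta_pos":[0.54,-0.45,0],"twist":-0.045},{"delta_pos":[0.56,-0.42,0],"twist":-0.045}]' 
python3 plan.py .512 .248 .24 39 30
```

```text
t: 0.82
ee_pos: [0.3091, -0.4571, 0.2395]
eef_rot: [0.941, 0.339, 0.0, -0.0]
contact_force: [-0.4, -0.0, 0.3]
opening: 0.0873
t 0.82 p [ 0.3091 -0.4571  0.2395] tooly -50.4 tilt 0.0 F [-0.4 -0.   0.3] M [ 0.01 -0.03  0.04] open 0.0873 q7 -0.01
[0.67, -0.46, -0.0] tw -0.052
[0.7, -0.42, -0.0] tw -0.052
[0.72, -0.39, -0.0] tw -0.052
[0.74, -0.35, -0.0] tw -0.052
[0.75, -0.31, -0.0] tw -0.052
[0.77, -0.27, -0.0] tw -0.052
[0.78, -0.23, -0.0] tw -0.052
[0.79, -0.19, -0.0] tw -0.052
[0.8, -0.15, -0.0] tw -0.052
[0.81, -0.11, -0.0] tw -0.052
[0.81, -0.06, -0.0] tw -0.052
[0.81, -0.02, -0.0] tw -0.052
[0.81, 0.02, -0.0] tw -0.052
[0.81, 0.06, -0.0] tw -0.052
[0.81, 0.1, -0.0] tw -0.052
[0.8, 0.15, -0.0] tw -0.052
[0.79, 0.19, -0.0] tw -0.052
[0.78, 0.23, -0.0] tw -0.052
[0.77, 0.27, -0.0] tw -0.052
[0.75, 0.31, -0.0] tw -0.052
[0.74, 0.35, -0.0] tw -0.052
[0.72, 0.39, -0.0] tw -0.052
[0.7, 0.42, -0.0] tw -0.052
[0.67, 0.46, -0.0] tw -0.052
[0.65, 0.49, -0.0] tw -0.052
[0.62, 0.53, -0.0] tw -0.052
[0.59, 0.56, -0.0] tw -0.052
[0.57, 0.59, -0.0] tw -0.052
[0.53, 0.62, -0.0] tw -0.052
[0.5, 0.64, -0.0] tw -0.052
```

```bash
python3 -m jog '[{"delta_pos":[0.67,-0.46,0],"twist":-0.052},{"delta_pos":[0.7,-0.42,0],"twist":-0.052},{"delta_pos":[0.72,-0.39,0],"twist":-0.052},{"delta_pos":[0.74,-0.35,0],"twist":-0.052},{"delta_pos":[0.75,-0.31,0],"twist":-0.052}]' >/dev/null
python3 -m jog '[{"delta_pos":[0.77,-0.27,0],"twist":-0.052},{"delta_pos":[0.78,-0.23,0],"twist":-0.052},{"delta_pos":[0.79,-0.19,0],"twist":-0.052},{"delta_pos":[0.8,-0.15,0],"twist":-0.052},{"delta_pos":[0.81,-0.11,0],"twist":-0.052}]' >/dev/null
python3 -m jog '[{"delta_pos":[0.81,-0.06,0],"twist":-0.052},{"delta_pos":[0.81,-0.02,0],"twist":-0.052},{"delta_pos":[0.81,0.02,0],"twist":-0.052},{"delta_pos":[0.81,0.06,0],"twist":-0.052},{"delta_pos":[0.81,0.1,0],"twist":-0.052}]' >/dev/null
python3 -m jog '[{"delta_pos":[0.8,0.15,0],"twist":-0.052},{"delta_pos":[0.79,0.19,0],"twist":-0.052},{"delta_pos":[0.78,0.23,0],"twist":-0.052},{"delta_pos":[0.77,0.27,0],"twist":-0.052},{"delta_pos":[0.75,0.31,0],"twist":-0.052}]' 
python3 plan.py .512 .248 .17 39 10
```

```text
t: 3.32
ee_pos: [0.4458, 0.0123, 0.2396]
eef_rot: [0.648, 0.762, 0.0, 0.0]
contact_force: [-1.0, 0.4, -0.0]
opening: 0.0872
t 3.33 p [0.4458 0.0123 0.2396] tooly 9.25 tilt 0.0 F [-1.   0.4 -0. ] M [-0.04 -0.11 -0.03] open 0.0872 q7 0.07
[0.74, 0.34, 0.23] tw -0.052
[0.72, 0.38, 0.23] tw -0.052
[0.7, 0.42, 0.23] tw -0.052
[0.68, 0.45, 0.23] tw -0.052
[0.65, 0.49, 0.23] tw -0.052
[0.63, 0.52, 0.23] tw -0.052
[0.6, 0.55, 0.23] tw -0.052
[0.57, 0.58, 0.23] tw -0.052
[0.54, 0.61, 0.23] tw -0.052
[0.51, 0.64, 0.23] tw -0.052
```

```bash
python3 -m jog '[{"delta_pos":[0.74,0.34,0.23],"twist":-0.052},{"delta_pos":[0.72,0.38,0.23],"twist":-0.052},{"delta_pos":[0.7,0.42,0.23],"twist":-0.052},{"delta_pos":[0.68,0.45,0.23],"twist":-0.052},{"delta_pos":[0.65,0.49,0.23],"twist":-0.052}]' >/dev/null
python3 -m jog '[{"delta_pos":[0.63,0.52,0.23],"twist":-0.052},{"delta_pos":[0.6,0.55,0.23],"twist":-0.052},{"delta_pos":[0.57,0.58,0.23],"twist":-0.052},{"delta_pos":[0.54,0.61,0.23],"twist":-0.052},{"delta_pos":[0.51,0.64,0.23],"twist":-0.052}]' >/dev/null
python3 -m jog '[{"delta_pos":[0,0,0],"twist":0},{"delta_pos":[0,0,0],"twist":0},{"delta_pos":[0,0,0],"twist":0},{"delta_pos":[0,0,0],"twist":0},{"delta_pos":[0,0,0],"twist":0}]' >/dev/null
python3 plan.py
python3 - <<'E'
from fit import *
cs={n:robot.camera(n) for n in("side","top")}
pickle.dump(cs,open("cams1.pkl","wb"))
for n,(x0,y0) in {"side":(290,190),"top":(200,180)}.items():
    I=crop(cs[n]["color"][:,:,::-1],x0,y0,100,100,6)
    cv2.imwrite(f"pics/g_{n}.png",I)
from plan import st
s,M,y=st()
for n in cs: print(n,proj(cs[n],[s["ee_pos"]+M@p for p in([0,0,0],[0,.0435,.017],[0,-.0435,.017])]))
E
```

```text
t 5.2 p [0.5116 0.2457 0.1707] tooly 38.81 tilt 0.03 F [ 0.3 -0.2  0.5] M [ 0.03 -0.12 -0.01] open 0.0869 q7 -0.07
side [[336.01167319 233.77100821]
 [323.00138744 243.31650889]
 [348.27419307 232.23116498]]
top [[226.54606894 226.56546186]
 [218.17120816 213.41500921]
 [238.11915931 240.5320682 ]]
```

View pics/g_side.png

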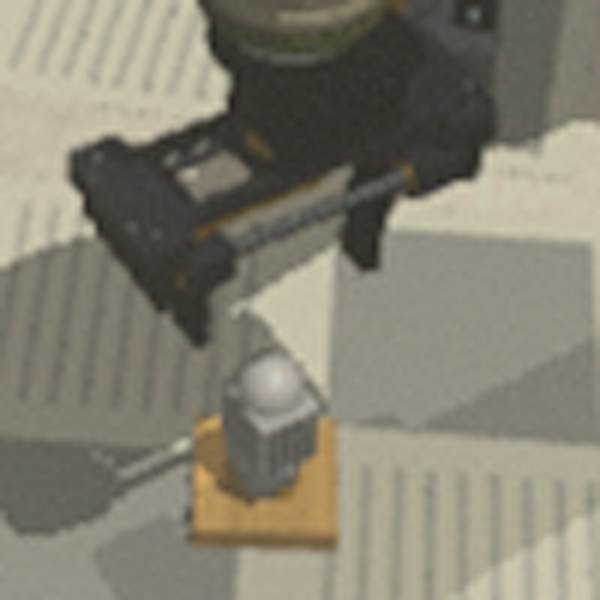

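View pics/g_top.png

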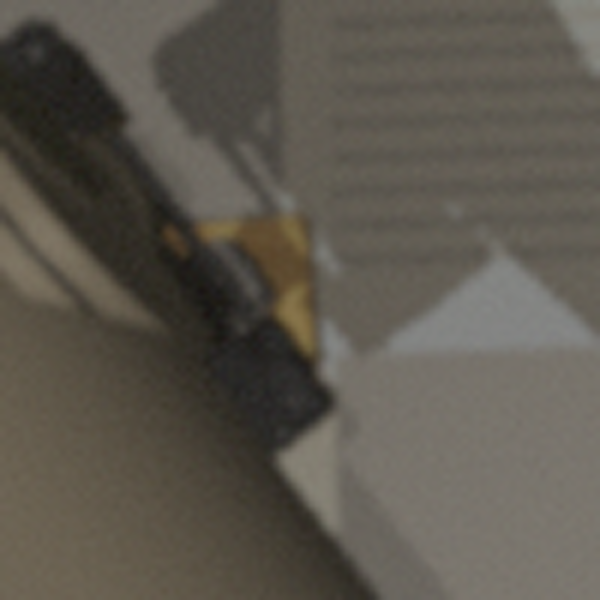

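Run:
```python
from fit import *
from plan import st
cs=pickle.load(open("cams1.pkl","rb")); s,M,y=st()
c=cs["side"];x0,y0=300,210
I=crop(c["color"][:,:,::-1],x0,y0,66,56,12); I=np.clip(I*1.6,0,255).astype(np.uint8)
o=s["opening"]/2
for sg in(1,-1):
  for a in(-.0095,.0095):
    P=[[a,sg*o,.017],[a,sg*o,-.01],[a,sg*.0585,.017]]
    uv=proj(c,[s["ee_pos"]+M@np.array(p) for p in P])
    for u,col in zip(uv,((0,0,255),(0,255,0),(255,0,0))): cv2.circle(I,tuple(int(q) for q in((u-[x0,y0]+.5)*12-.5)),4,col,-1)
cv2.imwrite("pics/gz.png",I)
```

```text
(no output)
```

View pics/gz.png

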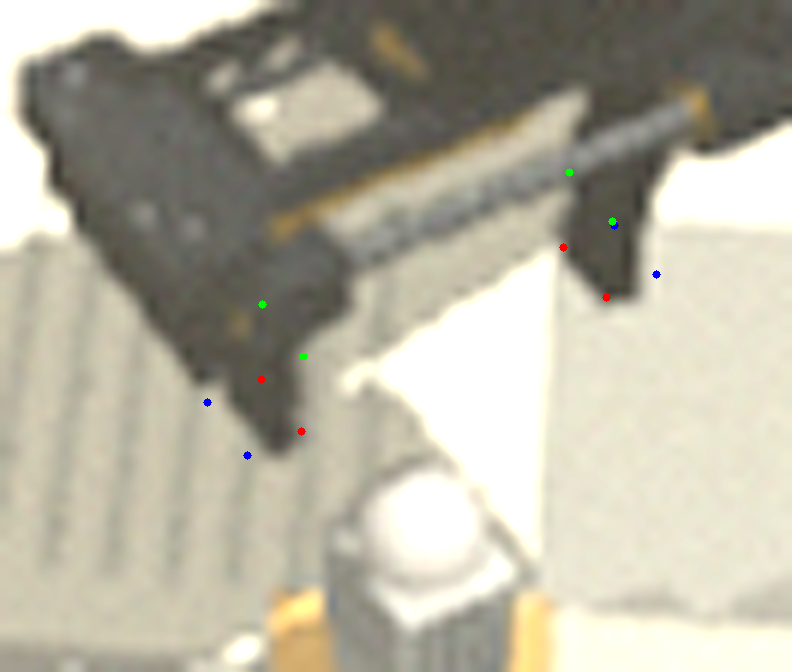

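The side camera matches the known fingertips to within about 0.5 px. I'll trust its y and place the lamp at about (0.512, 0.2505). Descending now.

```bash
python3 plan.py .512 .2505 .065 39 5; python3 -m jog '[{"delta_pos":[0.03,0.02,0.7],"twist":-0.001},{"delta_pos":[0.03,0.02,0.7],"twist":-0.001},{"delta_pos":[0.03,0.02,0.7],"twist":-0.001},{"delta_pos":[0.03,0.02,0.7],"twist":0},{"delta_pos":[0.03,0.02,0.7],"twist":0}]'
python3 plan.py .512 .2505 .064 39 1
```

```text
t 5.3 p [0.5115 0.2459 0.1707] tooly 38.83 tilt 0.02 F [-0.  -0.6  0.8] M [ 0.04 -0.15 -0.04] open 0.0871 q7 -0.07
[0.02, 0.02, 0.7] tw -0.001
[0.02, 0.02, 0.7] tw -0.001
[0.02, 0.02, 0.7] tw -0.001
[0.02, 0.02, 0.7] tw -0.001
[0.02, 0.02, 0.7] tw -0.001
t: 5.92
ee_pos: [0.5108, 0.2515, 0.0638]
eef_rot: [0.43, 0.903, -0.0, -0.0]
contact_force: [0.6, 0.0, 0.8]
opening: 0.0874
t 5.92 p [0.5108 0.2515 0.0638] tooly 39.02 tilt 0.03 F [0.6 0.  0.8] M [ 0.04 -0.14  0.04] open 0.0874 q7 -0.15
[-0.05, 0.01, -0.01] tw 0.0
```

```bash
python3 -m jog '[{"delta_pos":[0,0,0],"twist":0},{"delta_pos":[0,0,0],"twist":0},{"delta_pos":[0,0,0],"twist":0},{"delta_pos":[0,0,0],"twist":0},{"delta_pos":[0,0,0],"twist":0}]' 0 6; python3 plan.py
python3 -m jog '[{"delta_pos":[0,0,0],"twist":0},{"delta_pos":[0,0,0],"twist":0},{"delta_pos":[0,0,0],"twist":0},{"delta_pos":[0,0,0],"twist":0},{"delta_pos":[0,0,0],"twist":0}]' >/dev/null; python3 plan.py
python3 - <<'E'
from fit import *
cs={n:robot.camera(n) for n in("side",)}
I=crop(cs["side"]["color"][:,:,::-1],300,220,66,60,10)
cv2.imwrite("pics/gr.png",np.clip(I*1.5,0,255).astype(np.uint8))
E
```

```text
t: 6.55
ee_pos: [0.5112, 0.2515, 0.0659]
eef_rot: [0.43, 0.903, 0.0, 0.0]
contact_force: [0.2, -0.6, -0.6]
opening: 0.045
t 6.55 p [0.5112 0.2515 0.0659] tooly 39.01 tilt 0.03 F [ 0.2 -0.6 -0.6] M [ 0.03 -0.15 -0.05] open 0.045 q7 -0.15
t 7.17 p [0.511  0.2515 0.0656] tooly 39.02 tilt 0.01 F [-0.8 -0.4  2.6] M [-0.06  0.   -0.01] open 0.0367 q7 -0.15
```

View pics/gr.png

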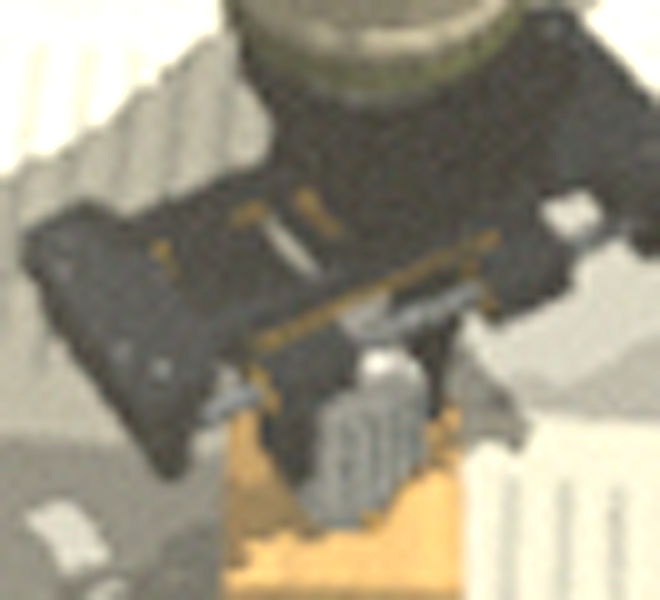

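Grip at 36.7 mm, so the jaws are flat on the smooth faces. I'll firm it up and lift.

```bash
python3 -m jog '[{"delta_pos":[0,0,0],"twist":0},{"delta_pos":[0,0,0],"twist":0},{"delta_pos":[0,0,-0.1],"twist":0},{"delta_pos":[0,0,-0.3],"twist":0},{"delta_pos":[0,0,-0.6],"twist":0}]' 0 45; python3 plan.py
python3 -m jog '[{"delta_pos":[0,0,-0.6],"twist":0},{"delta_pos":[0,0,-0.6],"twist":0},{"delta_pos":[0,0,-0.6],"twist":0},{"delta_pos":[0,0,-0.3],"twist":0},{"delta_pos":[0,0,0],"twist":0}]'; python3 plan.py .472 -.113 .155 87 30
```

```text
t: 7.85
ee_pos: [0.5106, 0.2513, 0.096]
eef_rot: [0.43, 0.903, -0.0, -0.0]
contact_force: [-0.1, 0.6, -1.6]
opening: 0.0356
t 7.85 p [0.5106 0.2513 0.096 ] tooly 39.03 tilt 0.07 F [-0.1  0.6 -1.6] M [-0.01 -0.18 -0.02] open 0.0356 q7 -0.13
t: 8.48
ee_pos: [0.5112, 0.2516, 0.1591]
eef_rot: [0.43, 0.903, 0.0, 0.0]
contact_force: [0.2, -0.1, -1.6]
opening: 0.0356
t 8.47 p [0.5112 0.2516 0.1591] tooly 39.01 tilt 0.06 F [ 0.2 -0.1 -1.6] M [ 0.04 -0.17 -0.02] open 0.0356 q7 -0.08
[-0.29, -0.29, 0.0] tw -0.028
[-0.28, -0.3, 0.0] tw -0.028
[-0.27, -0.3, 0.0] tw -0.028
[-0.26, -0.31, 0.0] tw -0.028
[-0.25, -0.32, 0.0] tw -0.028
[-0.24, -0.33, 0.0] tw -0.028
[-0.24, -0.33, 0.0] tw -0.028
[-0.23, -0.34, 0.0] tw -0.028
[-0.22, -0.35, 0.0] tw -0.028
[-0.21, -0.35, 0.0] tw -0.028
[-0.2, -0.36, 0.0] tw -0.028
[-0.19, -0.36, 0.0] tw -0.028
[-0.18, -0.37, 0.0] tw -0.028
[-0.17, -0.37, 0.0] tw -0.028
[-0.16, -0.38, 0.0] tw -0.028
[-0.15, -0.38, 0.0] tw -0.028
[-0.13, -0.38, 0.0] tw -0.028
[-0.12, -0.39, 0.0] tw -0.028
[-0.11, -0.39, 0.0] tw -0.028
[-0.1, -0.39, 0.0] tw -0.028
[-0.09, -0.4, 0.0] tw -0.028
[-0.08, -0.4, 0.0] tw -0.028
[-0.07, -0.4, 0.0] tw -0.028
[-0.06, -0.4, 0.0] tw -0.028
[-0.05, -0.4, 0.0] tw -0.028
[-0.03, -0.41, 0.0] tw -0.028
[-0.02, -0.41, 0.0] tw -0.028
[-0.01, -0.41, 0.0] tw -0.028
[-0.0, -0.41, 0.0] tw -0.028
[0.01, -0.41, 0.0] tw -0.028
```

```bash
python3 -m jog '[{"delta_pos":[-0.57,-0.58,0],"twist":-0.056},{"delta_pos":[-0.54,-0.61,0],"twist":-0.056},{"delta_pos":[-0.51,-0.64,0],"twist":-0.056},{"delta_pos":[-0.48,-0.66,0],"twist":-0.056},{"delta_pos":[-0.44,-0.69,0],"twist":-0.056}]' >/dev/null
python3 -m jog '[{"delta_pos":[-0.4,-0.71,0],"twist":-0.056},{"delta_pos":[-0.36,-0.73,0],"twist":-0.056},{"delta_pos":[-0.32,-0.75,0],"twist":-0.056},{"delta_pos":[-0.28,-0.76,0],"twist":-0.056},{"delta_pos":[-0.24,-0.78,0],"twist":-0.056}]' >/dev/null
python3 -m jog '[{"delta_pos":[-0.2,-0.79,0],"twist":-0.056},{"delta_pos":[-0.15,-0.8,0],"twist":-0.056},{"delta_pos":[-0.11,-0.81,0],"twist":-0.056},{"delta_pos":[-0.07,-0.81,0],"twist":-0.056},{"delta_pos":[-0.02,-0.82,0],"twist":-0.056}]'
python3 plan.py .472 -.113 .14 87 5
```

```text
t: 10.35
ee_pos: [0.4764, -0.1145, 0.1579]
eef_rot: [0.024, 1.0, 0.0, -0.0]
contact_force: [-0.7, 0.1, -1.4]
opening: 0.036
t 10.35 p [ 0.4764 -0.1145  0.1579] tooly 87.26 tilt 0.06 F [-0.7  0.1 -1.4] M [ 0.1  -0.09  0.  ] open 0.036 q7 1.55
[0.03, 0.01, 0.12] tw 0.001
[0.03, 0.01, 0.12] tw 0.001
[0.03, 0.01, 0.12] tw 0.001
[0.03, 0.01, 0.12] tw 0.001
[0.03, 0.01, 0.12] tw 0.001
```

```bash
python3 -m jog '[{"delta_pos":[0.04,0.01,0.15],"twist":0},{"delta_pos":[0.04,0.01,0.2],"twist":0},{"delta_pos":[0.04,0.01,0.2],"twist":0},{"delta_pos":[0.03,0.01,0.2],"twist":0},{"delta_pos":[0,0,0],"twist":0}]' >/dev/null
python3 -m jog '[{"delta_pos":[0,0,0],"twist":0},{"delta_pos":[0,0,0],"twist":0},{"delta_pos":[0,0,0],"twist":0},{"delta_pos":[0,0,0],"twist":0},{"delta_pos":[0,0,0],"twist":0}]' >/dev/null
python3 plan.py;  python3 - <<'E'
from fit import *
cs={n:robot.camera(n) for n in("side","top")}
pickle.dump(cs,open("cams2.pkl","wb"))
a=crop(cs["side"]["color"][:,:,::-1],327,145,60,70,8);b=crop(cs["top"]["color"][:,:,::-1],340,200,40,70,8)
cv2.imwrite("pics/h.png",np.clip(np.hstack([a,b])*1.5,0,255).astype(np.uint8))
E
```

```text
t 11.6 p [ 0.4726 -0.1124  0.1361] tooly 87.15 tilt 0.01 F [-0.1 -0.6 -1.6] M [ 0.15 -0.16  0.09] open 0.0359 q7 1.53
```

View pics/h.png

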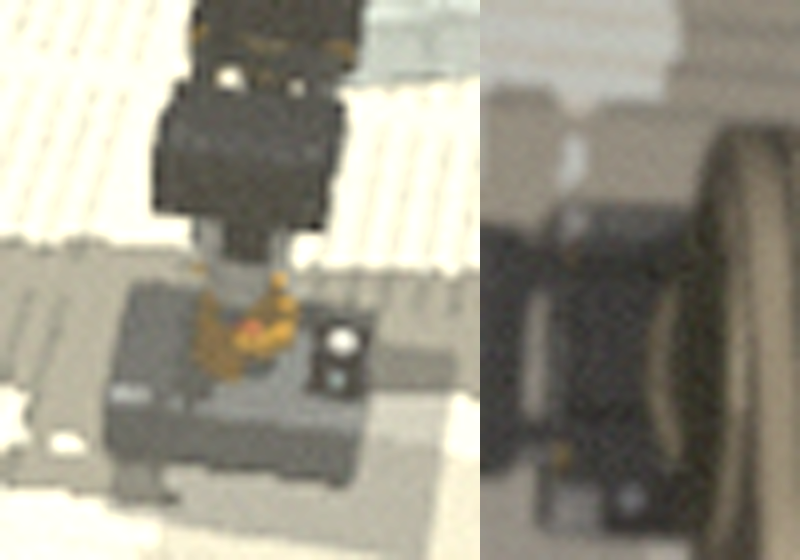

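```bash
cat > ov.py <<'E'
from fit import *
from plan import st
def ov(c,lampoff,ring,name,foot=.0555,x0=337,y0=160,w=44,h=44,k=14,g=1.3):
    s,M,y=st(); I=crop(c["color"][:,:,::-1],x0,y0,w,h,k); I=np.clip(I*g,0,255).astype(np.uint8)
    th=np.radians(y+90)
    v=np.array([s["ee_pos"][0],s["ee_pos"][1],th]); f=s["ee_pos"][2]-foot
    v[0]+=lampoff*np.cos(th);v[1]+=lampoff*np.sin(th)
    def d(P,v,col):
        for u in proj(c,place(P,v)): cv2.circle(I,tuple(int(q) for q in((u-[x0,y0]+.5)*k-.5)),1,col,-1)
    d(circ(.044,f+.027,60),v,(0,0,255)); d(circ(.030,f,60),v,(0,0,255)); d(rect(.042,.036,f+.032,20),v,(255,0,255))
    t=np.linspace(-.021,.021,40); d(np.c_[t,0*t,0*t+f+.009],v,(255,0,0))
    r=np.array(ring); d(circ(.048,.064),r,(0,255,0)); d(circ(.0324,.064),r,(0,255,0)); d(rect(.12,.09,.04),r,(0,255,0))
    d(np.c_[np.linspace(-.024,.024,40),np.zeros(40),np.full(40,.064)],r,(0,255,0))
    d(rect(.12,.09,0),r,(0,200,0))
    cv2.imwrite(name,I)
E
python3 - <<'E'
from ov import *
c=pickle.load(open("cams2.pkl","rb"))["side"]
print(fit(c,[rect(.12,.09,.04)],(.472,-.113,-.06)))
ov(c,0,(.4718,-.113,-.06),"pics/ov1.png")
E
```

```text
(array([ 0.47126497, -0.10914319, -0.03713397]), np.float64(-20.54550843939647))
```

View pics/ov1.png

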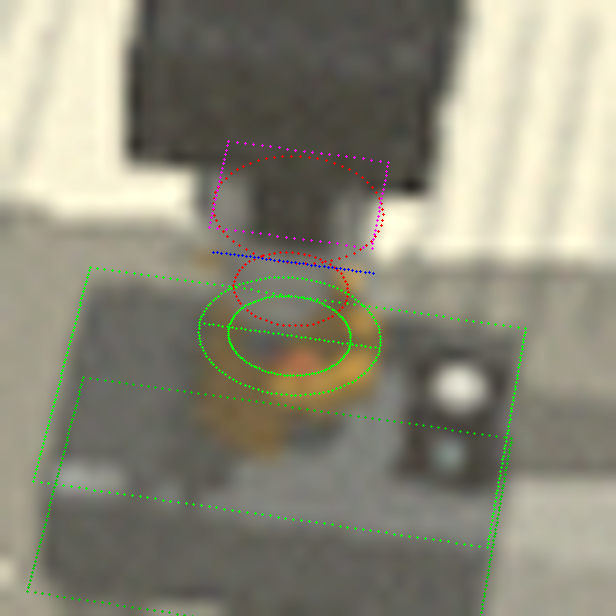

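Run:
```python
from ov import *
c=pickle.load(open("cams.pkl","rb"))["side"]
def half(a,b,z):  # visible vertical-ish edges: front bottom edge (y+) only
    t=np.linspace(-1,1,60); return np.c_[t*a/2,0*t+b/2,0*t+z]
for m,nm in(([circ(.048,.064)],"ringo"),([circ(.048,.064),circ(.0324,.064)],"ring2"),([rect(.12,.09,.04)],"box"),([rect(.12,.09,.04),half(.12,.09,0)],"box+base"),([half(.12,.09,0)],"base"),([rect(.12,.09,.04),half(.12,.09,0),circ(.048,.064),circ(.048,.064)],"all")):
    v,f=fit(c,m,(.472,-.112,-.06),(.004,.004,.06)); print(nm,v.round(4),round(f,1))
ov(c,0,v,"pics/ov2.png")
```

```text
ringo [ 0.4708 -0.1111 -0.061 ] -34.1
ring2 [ 0.4729 -0.117  -0.0499] -61.4
box [ 0.473  -0.1107 -0.0878] -36.5
box+base [ 0.4727 -0.1147 -0.0622] -74.0
base [ 0.4767 -0.116  -0.0501] -40.8
all [ 0.472  -0.1132 -0.0669] -138.0
```

View pics/ov2.png

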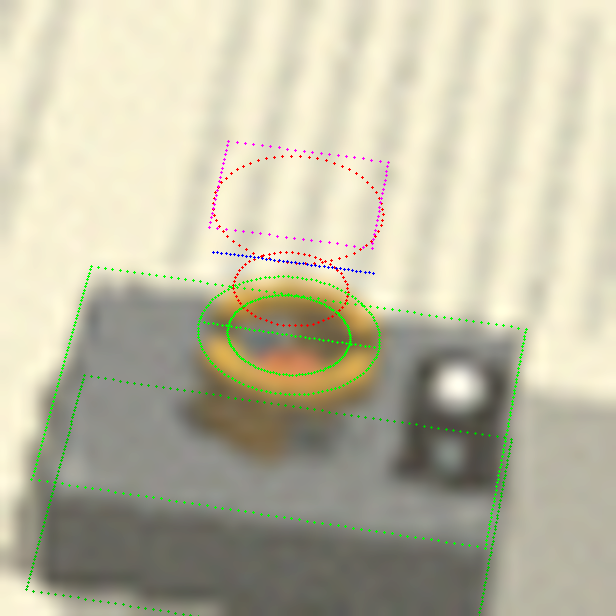

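Run:
```python
from ov import *
c=pickle.load(open("cams2.pkl","rb"))["side"]
x0,y0,k=348,170,26
I=np.clip(crop(c["color"][:,:,::-1],x0,y0,20,22,k)*1.5,0,255).astype(np.uint8)
J=I.copy()
s,M,y=st()
for off,col in((0,(255,0,0)),(-.002,(0,255,0))):
  th=np.radians(y+90); v=np.array([s["ee_pos"][0]+off*np.cos(th),s["ee_pos"][1]+off*np.sin(th),th]); f=s["ee_pos"][2]-.0555
  for P in(np.array([[.021,0,f+.009],[-.021,0,f+.009],[.021,0,f+.0115],[-.021,0,f+.0065]]),circ(.03,f,50),circ(.044,f+.027,50)):
    for u in proj(c,place(P,v)): cv2.circle(J,tuple(int(q) for q in((u-[x0,y0]+.5)*k-.5)),2,col,-1)
cv2.imwrite("pics/p.png",cv2.resize(np.hstack([I,J]),(800,440)))
```

```text
(no output)
```

View pics/p.png

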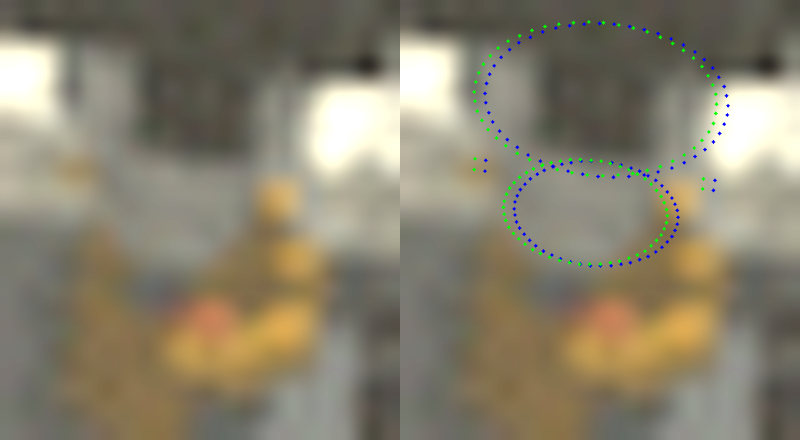

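```bash
python3 plan.py .4685 -.1137 .1235 86.6 3; python3 -m jog '[{"delta_pos":[0.05,-0.01,0.14],"twist":0.003},{"delta_pos":[0.05,-0.01,0.14],"twist":0.003},{"delta_pos":[0.04,-0.02,0.14],"twist":0.003},{"delta_pos":[0,0,0],"twist":0},{"delta_pos":[0,0,0],"twist":0}]' >/dev/null
python3 plan.py;  python3 - <<'E'
from ov import *
c=robot.camera("side"); pickle.dump(c,open("cams3.pkl","wb"))
ov(c,-.0025,(.471,-.1125,-.06),"pics/ov3.png",x0=345,y0=163,w=26,h=30,k=20,g=1.4)
I=np.clip(crop(c["color"][:,:,::-1],345,163,26,30,20)*1.4,0,255).astype(np.uint8); J=cv2.imread("pics/ov3.png")
cv2.imwrite("pics/ov3.png",cv2.resize(np.hstack([I,J]),(800,462)))
E
```

```text
t 11.7 p [ 0.4726 -0.1124  0.1361] tooly 87.14 tilt 0.0 F [-0.6 -0.1 -0.9] M [ 0.15 -0.1  -0.07] open 0.0357 q7 1.53
[0.04, -0.02, 0.14] tw 0.003
[0.04, -0.02, 0.14] tw 0.003
[0.04, -0.02, 0.14] tw 0.003
t 12.32 p [ 0.4684 -0.1133  0.1235] tooly 86.64 tilt 0.01 F [-1.  -0.1 -0.5] M [ 0.1  -0.1   0.05] open 0.0356 q7 1.52
```

View pics/ov3.png

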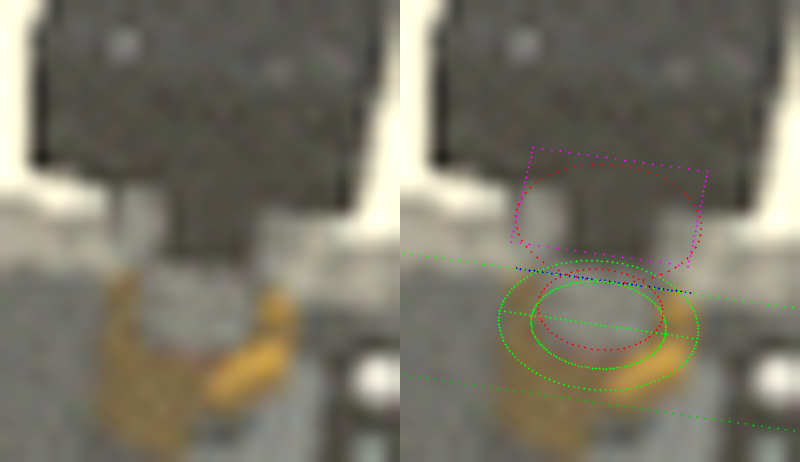

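```bash
python3 -m jog '[{"delta_pos":[0,0,0.05],"twist":0},{"delta_pos":[0,0,0.05],"twist":0},{"delta_pos":[0,0,0.04],"twist":0},{"delta_pos":[0,0,0],"twist":0},{"delta_pos":[0,0,0],"twist":0}]' >/dev/null; python3 plan.py
python3 -m jog '[{"delta_pos":[0,0,0.03],"twist":0},{"delta_pos":[0,0,0.03],"twist":0},{"delta_pos":[0,0,0.01],"twist":0},{"delta_pos":[0,0,0],"twist":0},{"delta_pos":[0,0,0],"twist":0}]' >/dev/null; python3 plan.py
```

```text
t 13.0 p [ 0.4683 -0.1134  0.1193] tooly 86.63 tilt 0.0 F [-0.2 -1.2 -1.8] M [ 0.1  -0.12 -0.05] open 0.0357 q7 1.52
t 13.62 p [ 0.4686 -0.1139  0.1176] tooly 86.61 tilt 0.07 F [-2.4 -2.5  4.7] M [-0.49  0.23  0.01] open 0.0357 q7 1.51
```

Contact is about 2 mm below the rim plane, and the side force points (-x, -y), so the foot is on the chamfer. I'll nudge that way.

```bash
python3 -m jog '[{"delta_pos":[0.02,-0.02,0],"twist":0},{"delta_pos":[0.01,-0.01,0],"twist":0},{"delta_pos":[0,0,0],"twist":0},{"delta_pos":[0,0,0],"twist":0},{"delta_pos":[0,0,0],"twist":0}]' >/dev/null; python3 plan.py
python3 -m jog '[{"delta_pos":[0,0,0.02],"twist":0},{"delta_pos":[0,0,0.02],"twist":0},{"delta_pos":[0,0,0],"twist":0},{"delta_pos":[0,0,0],"twist":0},{"delta_pos":[0,0,0],"twist":0}]' >/dev/null; python3 plan.py
```

```text
t 14.25 p [ 0.4675 -0.1143  0.1172] tooly 86.63 tilt 0.02 F [ 0.9 -3.1  0.8] M [-0.46 -0.57 -0.08] open 0.0357 q7 1.52
t 14.88 p [ 0.4676 -0.1146  0.1164] tooly 86.61 tilt 0.06 F [-0.5 -3.1  6.6] M [-0.65 -0.2  -0.01] open 0.0357 q7 1.52
```

```bash
python3 -m jog '[{"delta_pos":[0,-0.03,0],"twist":0},{"delta_pos":[0,-0.02,0],"twist":0},{"delta_pos":[0,0,0],"twist":0},{"delta_pos":[0,0,0],"twist":0},{"delta_pos":[0,0,0],"twist":0}]' >/dev/null; python3 plan.py
python3 -m jog '[{"delta_pos":[0,0,0.03],"twist":0},{"delta_pos":[0,0,0.03],"twist":0},{"delta_pos":[0,0,0],"twist":0},{"delta_pos":[0,0,0],"twist":0},{"delta_pos":[0,0,0],"twist":0}]' >/dev/null; python3 plan.py
```

```text
t 15.5 p [ 0.4671 -0.1156  0.1158] tooly 86.64 tilt 0.02 F [ 0.6 -0.9  0.9] M [-0.08 -0.35 -0.02] open 0.0357 q7 1.52
t 16.12 p [ 0.4671 -0.1159  0.114 ] tooly 86.63 tilt 0.02 F [-0.1 -3.1 -2.6] M [-0.67 -0.34 -0.04] open 0.0358 q7 1.52
```

```bash
python3 -m jog '[{"delta_pos":[0,-0.03,0],"twist":0},{"delta_pos":[0,0,0.05],"twist":0},{"delta_pos":[0,0,0.05],"twist":0},{"delta_pos":[0,0,0],"twist":0},{"delta_pos":[0,0,0],"twist":0}]' >/dev/null; python3 plan.py
```

```text
t 16.75 p [ 0.4672 -0.1165  0.1111] tooly 86.64 tilt 0.0 F [-0.2  0.4 -1.6] M [ 0.12 -0.08  0.  ] open 0.0357 q7 1.52
```

Run:
```python
from ov import *
c=robot.camera("side"); pickle.dump(c,open("cams4.pkl","wb"))
I=np.clip(crop(c["color"][:,:,::-1],340,160,40,40,14)*1.4,0,255).astype(np.uint8)
cv2.imwrite("pics/i4.png",I)
```

```text
(no output)
```

View pics/i4.png

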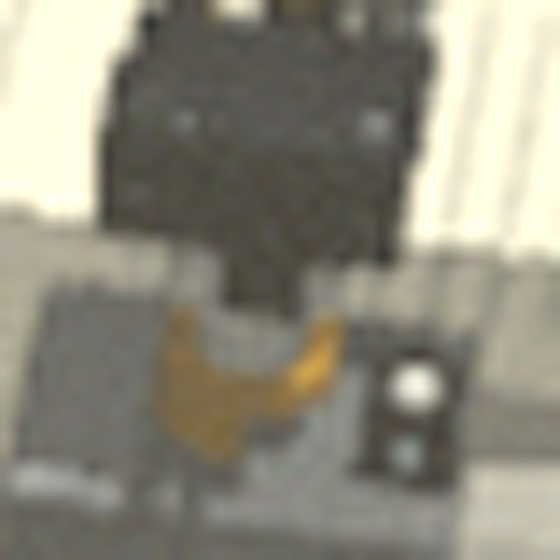

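The cap has entered with no force, and the pins are at rim level in the slots. Pressing down now.

```bash
python3 -m jog '[{"delta_pos":[0,0,0.05],"twist":0},{"delta_pos":[0,0,0.05],"twist":0},{"delta_pos":[0,0,0.05],"twist":0},{"delta_pos":[0,0,0.03],"twist":0},{"delta_pos":[0,0,0],"twist":0}]' >/dev/null; python3 plan.py
python3 -m jog '[{"delta_pos":[0,0,0.05],"twist":0},{"delta_pos":[0,0,0.05],"twist":0},{"delta_pos":[0,0,0.05],"twist":0},{"delta_pos":[0,0,0.03],"twist":0},{"delta_pos":[0,0,0],"twist":0}]' >/dev/null; python3 plan.py
```

```text
t 17.43 p [ 0.4673 -0.1166  0.1059] tooly 86.63 tilt 0.01 F [-1.9  0.4  3.5] M [ 0.21  0.25 -0.04] open 0.0356 q7 1.51
t 18.05 p [ 0.4673 -0.1166  0.1005] tooly 86.63 tilt 0.02 F [-2.4 -0.5  7.3] M [ 0.26  0.47 -0.01] open 0.0353 q7 1.5
```

```bash
python3 -m jog '[{"delta_pos":[0.01,0,0.05],"twist":0},{"delta_pos":[0.01,0,0.05],"twist":0},{"delta_pos":[0,0,0.05],"twist":0},{"delta_pos":[0,0,0.02],"twist":0},{"delta_pos":[0,0,0],"twist":0}]' >/dev/null; python3 plan.py
python3 -m jog '[{"delta_pos":[0,0,0.02],"twist":0},{"delta_pos":[0,0,0.02],"twist":0},{"delta_pos":[0,0,0],"twist":0},{"delta_pos":[0,0,0],"twist":0},{"delta_pos":[0,0,0],"twist":0}]' >/dev/null; python3 plan.py
```

```text
t 18.68 p [ 0.4673 -0.1166  0.0959] tooly 86.63 tilt 0.08 F [-2.1 -0.4 11.3] M [0.3  0.39 0.04] open 0.0359 q7 1.5
t 19.3 p [ 0.4675 -0.1167  0.0954] tooly 86.63 tilt 0.11 F [-4.   0.4 20.5] M [0.37 1.26 0.08] open 0.0355 q7 1.5
```

The lamp bottoms on the floor at TCP z = 0.0955 as predicted. I'll ease off slightly and turn clockwise. The lamp axis is about 3 mm off the TCP along -tool x, so each row adds a small +y shift to compensate.

```bash
python3 -m jog '[{"delta_pos":[0.02,0,-0.03],"twist":0},{"delta_pos":[0,0.011,0],"twist":0.1},{"delta_pos":[0,0.011,0],"twist":0.1},{"delta_pos":[0,0.011,0],"twist":0.1},{"delta_pos":[0,0,0],"twist":0}]' >/dev/null; python3 plan.py
```

```text
t 19.93 p [ 0.4676 -0.1157  0.096 ] tooly 69.37 tilt 0.18 F [ 0.1 -0.4 10.3] M [ 0.22 -0.16  0.03] open 0.0355 q7 1.21
```

```bash
python3 -m jog '[{"delta_pos":[0,0.011,0],"twist":0.1},{"delta_pos":[0,0.011,0],"twist":0.1},{"delta_pos":[0,0.011,0],"twist":0.1},{"delta_pos":[0,0.011,0],"twist":0.1},{"delta_pos":[0,0,0],"twist":0}]' >/dev/null; python3 plan.py
```

```text
t 20.55 p [ 0.4683 -0.1145  0.096 ] tooly 46.45 tilt 0.19 F [-0.1  0.6 10.1] M [ 0.2  -0.25 -0.01] open 0.0356 q7 0.82
```

```bash
python3 -m jog '[{"delta_pos":[0,0.011,0],"twist":0.1},{"delta_pos":[0,0.011,0],"twist":0.1},{"delta_pos":[0,0.011,0],"twist":0.1},{"delta_pos":[0,0.011,0],"twist":0.1},{"delta_pos":[0,0,0],"twist":0}]' >/dev/null; python3 plan.py
python3 -m jog '[{"delta_pos":[0,0.008,0],"twist":0.07},{"delta_pos":[0,0.008,0],"twist":0.07},{"delta_pos":[0,0.005,0],"twist":0.05},{"delta_pos":[0,0,0],"twist":0},{"delta_pos":[0,0,0],"twist":0}]' >/dev/null; python3 plan.py
```

```text
t 21.18 p [ 0.4695 -0.1137  0.0961] tooly 23.53 tilt 0.21 F [ 0.4  1.2 10.2] M [ 0.08 -0.29 -0.04] open 0.0357 q7 0.43
t 21.8 p [ 0.4701 -0.1136  0.0961] tooly 12.73 tilt 0.22 F [ 0.6 -0.2  9.6] M [ 0.   -0.38 -0.  ] open 0.0354 q7 0.24
```

```bash
python3 -m jog '[{"delta_pos":[0,0.005,0],"twist":0.05},{"delta_pos":[0,0.005,0],"twist":0.05},{"delta_pos":[0,0,0],"twist":0.02},{"delta_pos":[0,0,0],"twist":0},{"delta_pos":[0,0,0],"twist":0}]' >/dev/null; python3 plan.py
```

```text
t 22.43 p [ 0.4711 -0.1136  0.0962] tooly 5.92 tilt 0.32 F [ 4.1 -2.3  6.1] M [-0.25 -1.19  0.62] open 0.0358 q7 0.13
```

Stop reached: 80.7° turned and a reaction moment of 0.62 N m. Pressing home.

```bash
python3 -m jog '[{"delta_pos":[0,0,0.03],"twist":0},{"delta_pos":[0,0,0.02],"twist":0},{"delta_pos":[0,0,0],"twist":0},{"delta_pos":[0,0,0],"twist":0},{"delta_pos":[0,0,0],"twist":0}]' >/dev/null; python3 plan.py
python3 - <<'E'
from ov import *
c=robot.camera("side")
I=np.clip(crop(c["color"][:,:,::-1],335,150,46,50,12)*1.4,0,255).astype(np.uint8)
cv2.imwrite("pics/i5.png",I)
E
```

```text
t 23.05 p [ 0.4712 -0.1137  0.0959] tooly 5.92 tilt 0.32 F [-1.7  0.1 21.1] M [-0.05  0.41  0.57] open 0.0357 q7 0.13
```

View pics/i5.png

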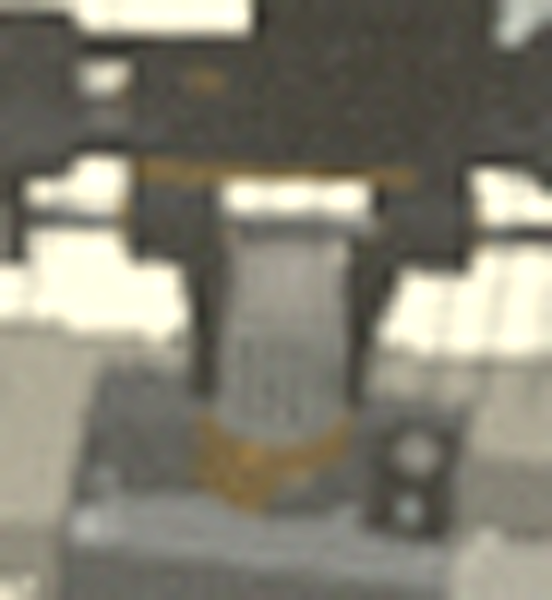

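Ribs now face the camera, the collar sits right at the rim, and the 21 N push exceeds the 12 N spring, so the foot is on the floor. Handing in.

```bash
python3 plan.py; python3 -c "
from workcell import robot
robot.close_job()"; python3 plan.py
```

```text
t 23.1 p [ 0.4713 -0.1136  0.0958] tooly 5.92 tilt 0.32 F [-2.3  0.7 22.6] M [-0.04  0.35  0.63] open 0.0361 q7 0.13
the job is handed in; nothing more can be done
the job is handed in; nothing more can be done
```

I took the lamp out of its rest, pushed its cap into the socket with the pins down the slots, pressed it to the floor and turned it clockwise to the stop. I handed the job in at 23.1 s with the lamp still gripped and pressed home.

**Last checks:**
- **Turn:** the gripper turned 80.7° between insertion and the stop, where a moment of about 0.6 N m pushed back.
- **Pressed home:** TCP height was 0.0958 m and the upward push 21–23 N. That is more than the 12 N spring, so the foot is on the floor. The height is 0.4 mm above the first bottoming, well within the 2 mm allowed.
- **Grip and tilt:** the fingers stood at 36 mm with 45 N commanded, and the tool was tilted 0.3°.
- **Picture:** the last side view shows the lamp upright with its collar just above the rim.

**What disagreed or was not checked:**
- **Cameras:** they differed by about 7 mm in y. I checked the side camera against the fingertips and relied on it, then centred the last 1–3 mm by contact force.
- **Top camera:** the hand blocked its view of the socket during insertion.
- **Plunger and bystanders:** I inferred the plunger's travel from the height and force. I never touched the other things on the table, but I did not measure them again at the end.

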